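# Hang the lamp head on the stand's keyhole stud

### The arm

A 7-joint arm with a two-finger parallel gripper is mounted at the origin on the work surface. World frame = base frame: x ahead of the robot, y to its left, z up, the work surface at z = 0. Lengths are in m, angles in rad, forces in N, time in s.
With the tool pointing down it reaches from about 0.4 to 0.85 m from the base axis. Payload 4.5 kg.
Tool frame: the origin (TCP) lies between the finger pads; the fingertips stand 25 mm ahead of it and the grasp point (between the pads) lies 6 mm ahead of it (r.tips_ahead is the distance from the TCP to the fingertips, in m); z points along the fingers, y is the direction in which the jaws open and shut (so a half turn about z gives the same grasp; the last joint's range is limited). The gripper opens to 88 mm and grips with 3 to 60 N. Pads are 18 mm wide; open, the fingers measure 123 mm over their backs; the gripper's body (75 mm by 187 mm) begins 45 mm behind the grasp point.
Start: joints at [-1.264, 0.689, -0.195, 1.565, 0.157, 0.902, -0.215], TCP at [0.168, 0.602, 0.264] pointing down, gripper open.
Joint ranges: [-3.01, 3.01], [-0.46, 2.08], [-1.47, 1.51], [0.13, 2.56], [-1, 4.14], [0.04, 2.09], [-2.66, 2.66]. Speed limits (rad/s): [2.57, 2.57, 3.14, 3.14, 3.14, 3.14, 3.14].

### API

Orientations are given as a unit quaternion [x, y, z, w].
In Python, from plant import r, imaging gives the robot as it stands.
- The arm moves only by the tool send_rows, never from a script. Its argument "moves" is one flat list of numbers, 6 for each row, row after row: the shift along the tool's x, y, z in m, then the turn, a rotation vector about the tool's x, y, z in degrees. A call has exactly 5 rows; each row is the pose to reach, as a shift and turn from the pose measured when the call began, along the tool's axes at that moment; what a row does not reach only later rows make up. A row lasts 1/12 s, in which the tool goes at most 41.7 mm and 7.16 degrees, less where a joint would pass 70% of its speed; a pose out of reach is approached as far as the arm can. A call with a gripper value outside its range is refused whole. "claw" is the closure, from -1 (fully open) to 1 (shut), so that 0 is half open, set as the call begins (left out, the last holds). The fingers move at their own pace and stop on an object; "grip_force" is the grip in N (left out, the last holds). Time passes only in rows, so rows that repeat a pose let the fingers close, or fill a call up. It gives the time, the measured TCP pose, the force and the opening at its end, in the units of the state.
- r.get_state(): the state, without advancing time (a new reading comes with each control period).
- imaging.snapshot(name): name is "scene" or "side" or "wrist"; returns a dict with "image" (400x640x3 uint8, red, green, blue), "depth" (400x640 float32, m along the optical axis (not along the pixel's ray), 0 where there is no reading), "mtx" (3x3 intrinsics, pixels), "D" ([k1, k2, p1, p2, k3] as OpenCV has them; the pictures are not rectified), "rvec" (rotation vector, rad) and "tvec" (3), from world to camera coordinates, as OpenCV has them. Camera axes: x right, y down, z forward; pixel columns grow to the right and rows downward; lengths in m; the calibration is good to about 2 mm. A picture is of the moment at which its call begins.
- r.finish_job(): hands the job in, once; it reports no verdict.
Trained networks look in a picture, given as the dict that the camera call returned (one of the last four; its "shot" number tells which), for a name from the list of things; names that differ only in an ending like _2 or _b are one class to them, and where a whole thing is asked for, a point or a joint stands for the part that bears it (a point fixed in the world has none). Each returns a list of dicts, best first, with "score" (0 to 1); they miss things now and then, are a little off and sometimes report something else, mostly with a low value. They report only what shows in the picture. A call takes as long as a camera call.
- imaging.look_for(query, picture): "box" ([centre column, centre row, width, height] as shares, 0 to 1, of the picture: columns of its width, rows of its height, round what is visible of it).
- imaging.silhouettes(query, picture): "pixels" (400x640 bool, what is visible of it) and "box" ([centre column, centre row, width, height] as shares, 0 to 1, of the picture: columns of its width, rows of its height, round what is visible of it).
- imaging.pinpoint(query, picture): "point" ([column, row] as shares, 0 to 1, of the picture: columns of its width, rows of its height: a listed point, or the origin of a listed thing).
The state is a dict: "clock": time; "q": joint angles; "qd": joint speeds; "joint_torque": joint torques, N m; "tool_pos": TCP position; "eef_rot": TCP orientation; "contact_force": force on the tool from outside, world axes, zero at the start; "moment": the same for the moment, N m; "opening": opening from 0.0 (shut) to 1.0 (fully open).
Only numpy, scipy, OpenCV 4.12 (cv2) and the standard library are available. Lean on these libraries where they do the work, as an engineer would, in place of code of your own. Each camera call takes 0.05 s, during which the arm holds its last target.

### The job

Pick up the small lamp head by the grip block on top and hang it on the specimen stand: slip the round hole of its keyhole plate over the stud's head, then slide it straight down until the slot's closed end stops on the stud and seat it there with a firm downward push of about 10 N. The stud's height is set by hand, so find it by feel, and never press the lamp on the stand with more than 25 N. Let go only once it is fully home, so that it does not drop, and leave the other things on the bench where they are.

Things in the scene. Friction and masses are not known exactly. Their poses are not given: they have to be found in the camera images.
- lamp_grip (a point): Centre of the black grip block (30 deep x 40 wide x 34 mm tall) on top of the loose lamp head (130 mm tall, about 0.2-0.35 kg, standing upright). Grip its side faces, 40 mm apart along y; fingers may reach 30 mm below this point. Axes: x out of the lamp's front, y along the plate's width, z up. 114 mm above the underside, 17 mm in front of the back face of the keyhole plate.
- lamp_hole (a point): Centre of the round hole, 22 mm wide, in the lamp's upright steel keyhole plate (4 mm thick, the lamp's rearmost part), on the plate's back face; axes as lamp_grip. 52 mm below and 17 mm behind lamp_grip. From the hole a slot 11 mm wide runs up. In front of the plate there is free space for the stud's head, 20 mm below and 34 mm above this point; below it the grey housing.
- lamp_slot (a point): On the plate's back face, 22 mm straight above lamp_hole: where the stud's axis lies when the lamp hangs fully home. 4 mm below the slot's closed end, 84 mm above the lamp's underside, 30 mm below and 17 mm behind lamp_grip. Axes as lamp_grip.
- stud_nominal (a point): On the face of the white column (40 mm wide, 30 deep, top 14 mm above this point) of the fixed stand, on its centreline. Axes: x out of the face, roughly away from the robot, y along it, z up. A steel stud sticks out along x: shank 8 mm across, 7 mm long, then a head 16 mm across, 4 mm thick. It is on the centreline but 8 mm below to 8 mm above this point; its height is not measured.
- stand: The fixed specimen stand; origin under its foot (130 x 100 x 12 mm), axes as stud_nominal, which lies 20 mm behind and 150 mm above this origin. A round stage with a specimen on it stands on the foot under the lamp's place, 36 mm high at most.
- puck_a: a black mounted metal specimen, disc 32 mm across and 22 mm high, loose; origin at its underside; leave it
- puck_b: a black mounted metal specimen, disc 32 mm across and 22 mm high, loose; origin at its underside; leave it
- puck_c: a black mounted metal specimen, disc 32 mm across and 22 mm high, loose; origin at its underside; leave it
- bottle: amber bottle, 52 mm across, 110 mm high, loose; origin at its underside; leave it
- jar: white jar, 60 mm across, 60 mm high, loose; origin at its underside; leave it
- screwdriver: screwdriver lying along its x; leave it
- mouse: black computer mouse 100 x 58 x 26 mm, loose; origin at its underside; leave it

How it is judged:
On the way, in this order (a step that is already met when the one before it is completed fails the run):
1. the plate is slipped over the stud's head: its back face within 6.5 mm of the column's face, with the lamp still raised, lamp_slot at least 10.7 mm above stud_nominal (x of lamp_slot in the frame of stud_nominal between -0.003 and 0.0065 m and y of lamp_slot in the frame of stud_nominal between -0.006 and 0.006 m and z of lamp_slot in the frame of stud_nominal between 0.0107 and 0.035 m), for 0.02 s.
2. the lamp, slid down behind the head (lamp_slot from 10.5 mm below to 10 mm above stud_nominal), is pressed home with at least 6 N (x of lamp_slot in the frame of stud_nominal between -0.003 and 0.0065 m and y of lamp_slot in the frame of stud_nominal between -0.006 and 0.006 m and z of lamp_slot in the frame of stud_nominal between -0.0105 and 0.01 m and contact force between lamp and stand above 6 N), for 0.1 s.
At the end, for the whole second after the job is handed in: The lamp hangs at rest on the stud, behind its head: lamp_slot 10.5 mm below to 10 mm above stud_nominal (fully home, whatever the stud's setting), the plate's back at most 6.5 mm from the column and centred within 6 mm, upright within 7 and square within 8 degrees (x of lamp_slot in the frame of stud_nominal between -0.003 and 0.0065 m and y of lamp_slot in the frame of stud_nominal between -0.006 and 0.006 m and z of lamp_slot in the frame of stud_nominal between -0.0105 and 0.01 m and angle between lamp_grip's own z axis and vertical below 0.12 rad and angle between the x axis of lamp_grip and the x axis of stud_nominal, either way round below 0.15 rad and linear speed of lamp below 0.02 m/s); the robot touches nothing.
It fails at once if the lamp is pressed against the stud or the stand with more than 25 N (contact force between lamp and stand above 25 N).
It fails at once if the lamp is let go and drops (faster than 0.25 m/s with no finger on it) (linear speed of lamp above 0.25 m/s and contact force between the fingers and lamp below 0.05 N).
It fails at once if another thing on the bench is moved by more than 20 mm (distance of any of puck_a, puck_b, puck_c, bottle, jar, screwdriver, mouse from where it was at the start of the episode above 0.02 m).
It also fails if it takes over 50 s, if anything falls off the work surface, if the arm or the gripper's body presses on something with over 40 N, if the wrist force passes 120 N, or if a joint passes its speed limit or range.

## Working session

There is one attempt and no reset: what is moved stays moved. The work goes in short steps, Python scripts to look and compute and a tool call to move; the robot and the scene stay as the last step left them, time stands still between calls to the robot, and variables do not carry over. Pictures are saved under pics/ and viewed, and the job is handed in when it is done.

Besides the shell and the picture viewer there is one more tool, called after "Call:" in YAML: its name, and indented under it one key for each argument. send_rows: Moves the arm, as the interface text tells. Its arguments: {"type":"object","properties":{"moves":{"type":"array"},"claw":{"type":"number"},"grip_force":{"type":"number"}},"required":["moves"]}

```bash
mkdir -p pics; ls; cat > h.py <<'E'
import numpy as np, cv2
from scipy.spatial.transform import Rotation as R
def cam(p):
    Rm=cv2.Rodrigues(np.array(p['rvec'],float))[0]; t=np.array(p['tvec'],float).ravel(); return Rm,t
def toworld(p,uv,d):
    uv=np.atleast_2d(np.array(uv,float)); d=np.atleast_1d(d)
    n=cv2.undistortPoints(uv.reshape(-1,1,2),np.array(p['mtx']),np.array(p['D'])).reshape(-1,2)
    X=np.c_[n*d[:,None],d]; Rm,t=cam(p); return (X-t)@Rm
def proj(p,X):
    return cv2.projectPoints(np.atleast_2d(np.array(X,float)),np.array(p['rvec'],float),np.array(p['tvec'],float),np.array(p['mtx']),np.array(p['D']))[0].reshape(-1,2)
def ray(p,uv):
    n=cv2.undistortPoints(np.array(uv,float).reshape(-1,1,2),np.array(p['mtx']),np.array(p['D'])).reshape(2)
    Rm,t=cam(p); return -Rm.T@t, Rm.T@np.array([n[0],n[1],1])
def save(p,n): cv2.imwrite('pics/'+n,p['image'][:,:,::-1])
E
python3 - <<'E'
from plant import r, imaging
from h import *
s=r.get_state();print(s, r.tips_ahead)
for n in ['scene','side','wrist']:
    p=imaging.snapshot(n); save(p,n+'0.png'); np.save('pics/'+n+'0.npy',p,allow_pickle=True)
    Rm,t=cam(p); print(n,-Rm.T@t)
    for q in ['lamp_grip','lamp_hole','lamp_slot','stud_nominal','stand']:
        for x in imaging.pinpoint(q,p)[:2]:
            uv=np.array(x['point'])*[640,400]; i=np.clip(uv.astype(int),0,[639,399]); d=p['depth'][i[1],i[0]]
            print(q,round(x['score'],2),uv.round(1),toworld(p,uv,d).round(4))
E
```

```text
pics
{'clock': 0.0, 'q': array([-1.26421931,  0.68997948, -0.19449662,  1.56633036,  0.15729777,
        0.90249172, -0.21507383]), 'qd': array([-4.55060210e-04, -3.10200598e-04,  1.08483300e-03,  8.61291528e-05,
       -2.55156928e-04, -4.80875075e-04, -8.32358935e-04]), 'joint_torque': array([-5.54630049e-05, -5.27572346e+01, -1.26685616e+00, -1.53426486e+01,
       -5.25924959e-02,  6.58470657e-03,  1.82171416e-04]), 'tool_pos': array([0.16827585, 0.60131909, 0.262916  ]), 'eef_rot': array([ 1.35919388e-01,  9.90719483e-01, -9.07808288e-04, -5.37693573e-05]), 'contact_force': array([ 0.08655926, -0.49960987, -0.02120272]), 'moment': array([-0.01092021,  0.0169101 ,  0.03508134]), 'opening': 1.0043105892951685} 0.025
scene [1.31766345 0.0979392  1.29160463]
lamp_grip 0.57 [271.2 175.5] [[ 0.587  -0.1745  0.1269]]
lamp_hole 0.79 [276.1 183. ] [[ 0.6043 -0.1566  0.1161]]
lamp_slot 0.95 [274.8 178.3] [[ 0.5971 -0.1608  0.13  ]]
stud_nominal 0.86 [403.2 160.9] [[0.4905 0.2112 0.1538]]
stud_nominal 0.33 [391.4 190.4] [[0.5254 0.1939 0.0364]]
stand 0.75 [396.7 188.4] [[0.5065 0.211  0.0225]]
side [0.52968018 0.86382261 1.04344632]
lamp_grip 0.95 [328.7 165.6] [[ 0.5904 -0.1549  0.1223]]
lamp_grip 0.58 [359.9 144.8] [[ 0.4785 -0.4069  0.0221]]
lamp_hole 0.63 [336.3 173.1] [[ 0.5653 -0.2512 -0.0013]]
stud_nominal 0.68 [357.1 245. ] [[0.474  0.0936 0.0049]]
stand 0.87 [349.1 274.4] [[0.4957 0.2157 0.0162]]
wrist [0.09245126 0.62363467 0.38572638]
```

View pics/scene0.png

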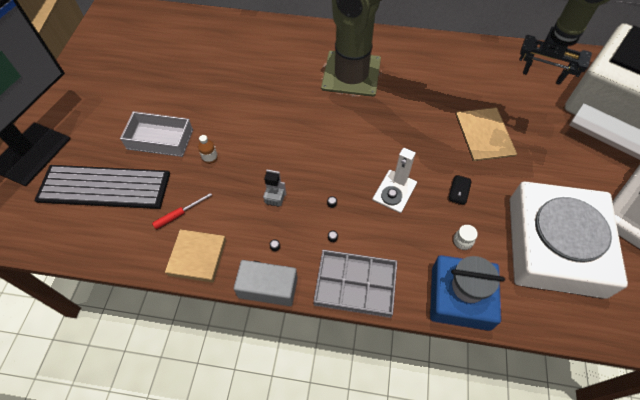

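View pics/side0.png

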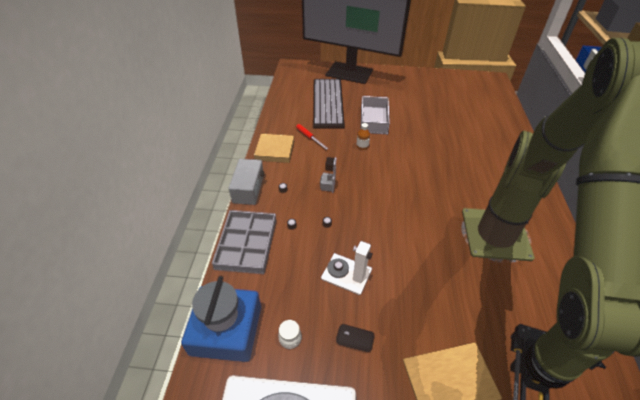

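View pics/wrist0.png

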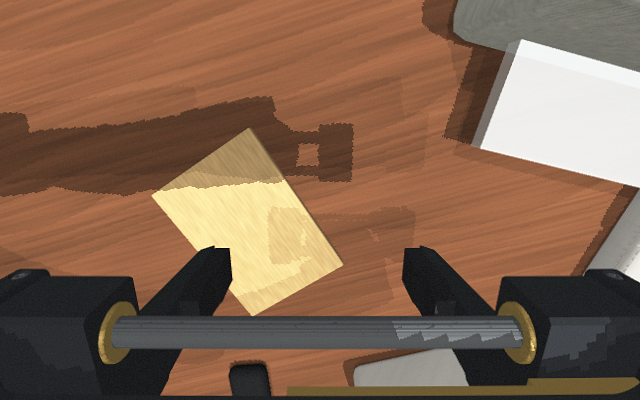

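```bash
python3 - <<'E'
from h import *
o=[]
for n,c in [('scene',(240,140,320,220)),('scene',(360,130,440,220)),('side',(300,130,380,200)),('side',(300,210,400,310))]:
    im=cv2.imread(f'pics/{n}0.png')[c[1]:c[3],c[0]:c[2]]; o.append(cv2.resize(im,(390,290),interpolation=cv2.INTER_CUBIC))
cv2.imwrite('pics/crops.png',np.vstack([np.hstack(o[:2]),np.hstack(o[2:])]))
E
```

```text
(no output)
```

View pics/crops.png

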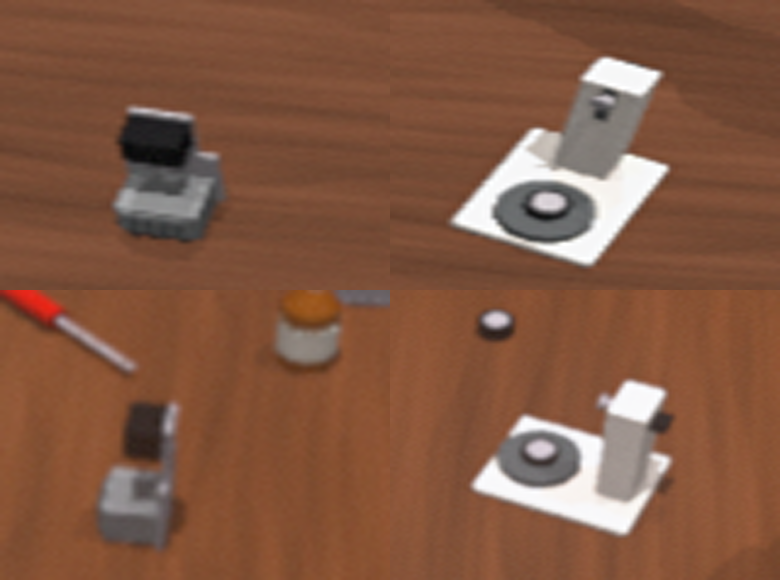

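```bash
cat >> h.py <<'E'
def plan(s,pos,Rt=None):
    R0=R.from_quat(s['eef_rot']); p0=np.array(s['tool_pos'])
    d=R0.inv().apply(np.array(pos)-p0); 
    rv=np.zeros(3) if Rt is None else np.degrees((R0.inv()*Rt).as_rotvec())
    print('shift',d.round(4),'turn',rv.round(2)); return d,rv
def down(yaw): # tool z down, tool y at angle yaw from world +y, tool x = -x
    c,s_=np.cos(yaw),np.sin(yaw)
    return R.from_matrix(np.array([[-c,-s_,0],[-s_,c,0],[0,0,-1]]))
E
python3 - <<'E'
from plant import r, imaging
from h import *
s=r.get_state()
p=np.load('pics/wrist0.npy',allow_pickle=True).item()
Rm,t=cam(p); R0=R.from_quat(s['eef_rot'])
print('cam z in tool',R0.inv().apply(Rm[2]).round(3),'cam pos in tool',R0.inv().apply(-Rm.T@t-s['tool_pos']).round(4),p['mtx'])
plan(s,[0.56,-0.16,0.36],down(0))
# lamp yaw
p=np.load('pics/scene0.npy',allow_pickle=True).item()
vv,uu=np.mgrid[140:220,240:320]; X=toworld(p,np.c_[uu.ravel(),vv.ravel()],p['depth'][140:220,240:320].ravel())
for lo,hi in[(.05,.075),(.1,.14)]:
    m=(X[:,2]>lo)&(X[:,2]<hi); Y=X[m]; print(lo,len(Y),Y.min(0).round(3),Y.max(0).round(3),Y.mean(0).round(3))
    print(cv2.minAreaRect(Y[:,:2].astype(np.float32)*1000))
vv,uu=np.mgrid[130:220,360:440]; X=toworld(p,np.c_[uu.ravel(),vv.ravel()],p['depth'][130:220,360:440].ravel())
for lo,hi in[(.005,.02),(.156,.18),(0.06,0.12)]:
    m=(X[:,2]>lo)&(X[:,2]<hi); Y=X[m]; print('stand',lo,len(Y),Y.min(0).round(3),Y.max(0).round(3),Y.mean(0).round(3))
    print(cv2.minAreaRect(Y[:,:2].astype(np.float32)*1000))
E
```

```text
cam z in tool [-0.306 -0.     0.952] cam pos in tool [ 0.079   0.0005 -0.122 ] [[318.69677224   0.         316.74046184]
 [  0.         318.69677224 203.50351339]
 [  0.           0.           1.        ]]
shift [-0.5824 -0.6283 -0.0963] turn [ 1.000e-02  0.000e+00 -1.563e+01]
0.05 28 [ 0.57  -0.202  0.051] [ 0.578 -0.14   0.075] [ 0.574 -0.152  0.063]
((573.0774536132812, -170.98829650878906), (61.040443420410156, 8.135947227478027), 88.34314727783203)
0.1 208 [ 0.566 -0.194  0.101] [ 0.607 -0.151  0.136] [ 0.591 -0.171  0.124]
((587.0320434570312, -172.8369598388672), (41.52762985229492, 38.65769958496094), 85.8487548828125)
stand 0.005 915 [0.239 0.071 0.005] [0.628 0.352 0.02 ] [0.489 0.211 0.011]
((432.27374267578125, 218.08499145507812), (369.37249755859375, 266.25457763671875), 5.231285095214844)
stand 0.156 126 [0.448 0.199 0.157] [0.489 0.244 0.17 ] [0.469 0.22  0.163]
((468.0971374511719, 219.3992156982422), (40.01185607910156, 34.714019775390625), 69.13150787353516)
stand 0.06 150 [0.462 0.197 0.061] [0.49  0.243 0.12 ] [0.48  0.219 0.091]
((479.3565979003906, 222.6324920654297), (25.54090118408203, 47.61238098144531), 12.630158424377441)
```

Call:
send_rows:
  moves: [-0.02, -0.02, -0.025, 0, 0, 0, -0.045, -0.047, -0.05, 0, 0, 0, -0.071, -0.076, -0.065, 0, 0, 0, -0.098, -0.105, -0.08, 0, 0, 0, -0.126, -0.135, -0.09, 0, 0, 0]
  claw: -1

```text
clock: 1.32
tool_pos: [0.252, 0.4405, 0.3542]
eef_rot: [0.136, 0.991, 0.001, 0.0]
contact_force: [0.5, 0.9, 0.5]
opening: 1.003
```

Call:
send_rows:
  moves: [-0.028, -0.03, 0, 0, 0, 0, -0.056, -0.06, 0, 0, 0, 0, -0.084, -0.09, 0, 0, 0, 0, -0.112, -0.12, 0, 0, 0, 0, -0.14, -0.15, 0, 0, 0, 0]

```text
clock: 1.73
tool_pos: [0.3471, 0.2566, 0.3542]
eef_rot: [0.135, 0.991, 0.001, 0.001]
contact_force: [1.3, 0.2, -0.2]
opening: 0.998
```

```bash
python3 - <<'E'
from plant import r, imaging
from h import *
s=r.get_state(); print(s['tool_pos'],s['clock'])
p=imaging.snapshot('wrist'); save(p,'w1.png'); np.save('pics/w1.npy',p,allow_pickle=True)
plan(s,[0.56,-0.165,0.34],down(0))
E
```

```text
[0.34714063 0.25663264 0.35421784] 1.7333
shift [-0.3181 -0.3491  0.0135] turn [  0.17   0.08 -15.56]
```

View pics/w1.png

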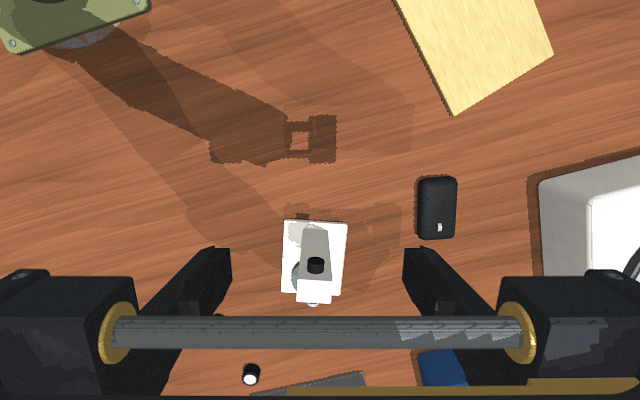

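Call:
send_rows:
  moves: [-0.028, -0.03, 0, 0, 0, -3, -0.056, -0.06, 0, 0, 0, -6, -0.084, -0.09, 0, 0, 0, -9, -0.112, -0.12, 0.005, 0, 0, -12, -0.14, -0.15, 0.005, 0, 0, -15.5]

```text
clock: 2.2
tool_pos: [0.44, 0.0706, 0.3501]
eef_rot: [0.006, 1.0, -0.002, 0.002]
contact_force: [0.3, -0.1, -0.2]
opening: 1.0
```

```bash
python3 - <<'E'
from plant import r, imaging
from h import *
s=r.get_state(); print(s['tool_pos'],s['clock'])
plan(s,[0.56,-0.165,0.34],down(0))
E
```

```text
[0.43999849 0.07059579 0.35009599] 2.2
shift [-0.1226 -0.2342  0.0116] turn [-0.26  0.2  -0.64]
```

Call:
send_rows:
  moves: [-0.025, -0.03, 0, 0, 0, 0, -0.05, -0.06, 0, 0, 0, 0, -0.075, -0.09, 0, 0, 0, 0, -0.1, -0.12, 0, 0, 0, 0, -0.125, -0.15, 0, 0, 0, 0]

```text
clock: 2.62
tool_pos: [0.5643, -0.0823, 0.3514]
eef_rot: [0.006, 1.0, -0.002, 0.002]
contact_force: [1.1, -0.1, -0.1]
opening: 1.002
```

Call:
send_rows:
  moves: [-0.02, -0.03, 0, 0, 0, 0, -0.04, -0.06, 0, 0, 0, 0, -0.055, -0.085, 0.01, 0, 0, 0, -0.055, -0.085, 0.01, 0, 0, 0, -0.055, -0.085, 0.01, 0, 0, 0]

```text
clock: 3.03
tool_pos: [0.6182, -0.1695, 0.3406]
eef_rot: [0.007, 1.0, -0.002, 0.001]
contact_force: [-0.2, 1.0, -0.2]
opening: 0.998
```

```bash
python3 - <<'E'
from plant import r, imaging
from h import *
s=r.get_state(); print(s['tool_pos'],s['clock'])
p=imaging.snapshot('wrist'); save(p,'w2.png'); np.save('pics/w2.npy',p,allow_pickle=True)
for q in ['lamp_grip','lamp_hole','lamp_slot']:
    for x in imaging.pinpoint(q,p)[:2]:
            uv=np.array(x['point'])*[640,400]; i=np.clip(uv.astype(int),0,[639,399]); d=p['depth'][i[1],i[0]]
            print(q,round(x['score'],2),uv.round(1),toworld(p,uv,d).round(4))
E
```

```text
[ 0.61819867 -0.1694719   0.34062751] 3.0333
lamp_hole 0.77 [314.9 129.4] [[ 0.5738 -0.1724  0.0514]]
lamp_hole 0.44 [134.  202.3] [[ 0.6777 -0.4414  0.0174]]
lamp_slot 0.63 [316.2 129.6] [[ 0.574  -0.1707  0.0523]]
```

View pics/w2.png

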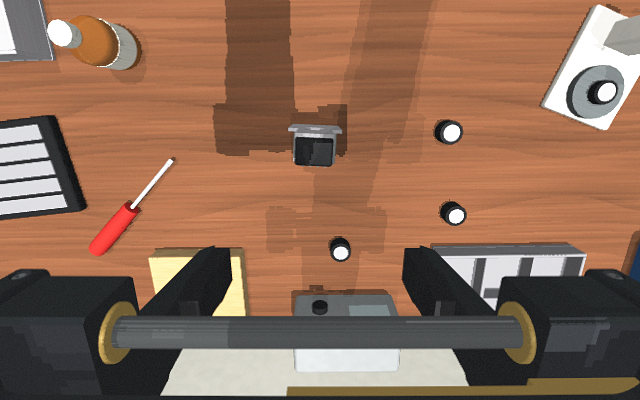

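```bash
python3 - <<'E'
from h import *
p=np.load('pics/w2.npy',allow_pickle=True).item()
im=p['image'][105:185,270:360][:,:,::-1]; cv2.imwrite('pics/c2.png',cv2.resize(im,None,fx=8,fy=7,interpolation=cv2.INTER_CUBIC))
vv,uu=np.mgrid[105:185,270:360]; X=toworld(p,np.c_[uu.ravel(),vv.ravel()],p['depth'][105:185,270:360].ravel())
g=p['image'][105:185,270:360].reshape(-1,3).max(1)
print(np.histogram(X[:,2],bins=np.arange(-.01,.15,.01)))
for lo,hi in[(.1,.127),(.127,.14)]:
    m=(X[:,2]>lo)&(X[:,2]<hi); Y=X[m]; print(lo,len(Y),Y.min(0).round(3),Y.max(0).round(3),Y.mean(0).round(4))
    print(cv2.minAreaRect(Y[:,:2].astype(np.float32)*1000))
    m2=m&(g<70); Y=X[m2]; print('dark',len(Y),cv2.minAreaRect(Y[:,:2].astype(np.float32)*1000), Y[:,2].mean())
E
```

```text
(array([ 637, 4742,   26,   26,   45,  158,   59,   24,   83,   19,   26,
         29,   34,  234, 1030]), array([-0.01,  0.  ,  0.01,  0.02,  0.03,  0.04,  0.05,  0.06,  0.07,
        0.08,  0.09,  0.1 ,  0.11,  0.12,  0.13,  0.14]))
0.1 92 [ 0.57  -0.194  0.1  ] [ 0.599 -0.153  0.127] [ 0.5711 -0.1731  0.1142]
((575.6475219726562, -180.04666137695312), (23.488536834716797, 49.06380081176758), 33.23041915893555)
dark 0 ((0.0, 0.0), (0.0, 0.0), 0.0) nan
0.127 1235 [ 0.569 -0.194  0.127] [ 0.606 -0.153  0.133] [ 0.5871 -0.1734  0.1308]
((587.72265625, -173.40499877929688), (40.000877380371094, 34.19913864135742), 86.24610900878906)
dark 1039 ((590.0584716796875, -173.17982482910156), (39.10704040527344, 29.63355827331543), 87.24633026123047) 0.13083021078778304<stdin>:10: RuntimeWarning: Mean of empty slice.
  ret = ret.dtype.type(ret / rcount)
```

View pics/c2.png

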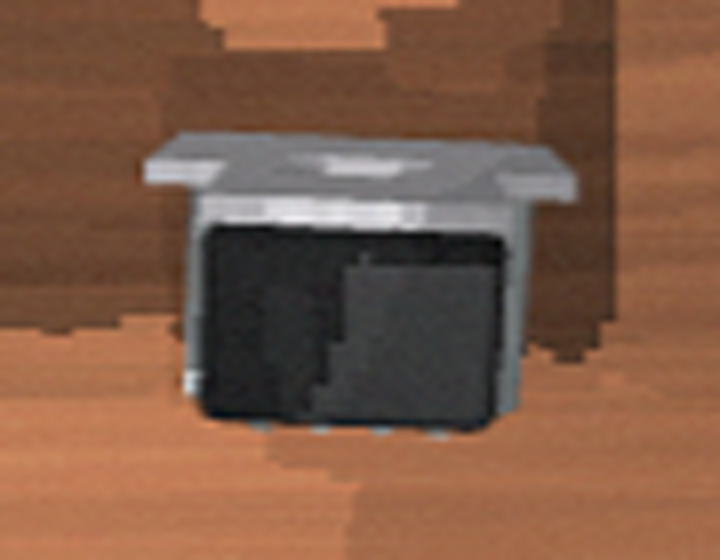

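```bash
python3 - <<'E'
from plant import r, imaging
from h import *
s=r.get_state()
plan(s,[0.589,-0.1735,0.19],down(np.radians(-2.8)))
plan(s,[0.589,-0.1735,0.117],down(np.radians(-2.8)))
E
```

```text
shift [ 0.0299 -0.0072  0.1524] turn [-0.2   0.24  2.29]
shift [ 0.0302 -0.0069  0.2254] turn [-0.2   0.24  2.29]
```

Call:
send_rows:
  moves: [0.012, -0.004, 0.03, -0.2, 0.2, 1, 0.022, -0.007, 0.068, -0.2, 0.2, 2.3, 0.03, -0.007, 0.105, -0.2, 0.24, 2.3, 0.03, -0.007, 0.13, -0.2, 0.24, 2.3, 0.03, -0.007, 0.15, -0.2, 0.24, 2.3]

```text
clock: 3.65
tool_pos: [0.5872, -0.1718, 0.1909]
eef_rot: [0.024, 1.0, 0.0, -0.001]
contact_force: [-0.4, 0.6, 0.3]
opening: 1.002
```

```bash
python3 - <<'E'
from plant import r, imaging
from h import *
s=r.get_state(); print(s['tool_pos'])
plan(s,[0.589,-0.1735,0.117],down(np.radians(-2.8)))
p=imaging.snapshot('wrist'); save(p,'w3.png')
E
```

```text
[ 0.5872385  -0.17175294  0.19085623]
shift [-0.002  -0.0017  0.0738] turn [ 0.05 -0.15  0.09]
```

View pics/w3.png

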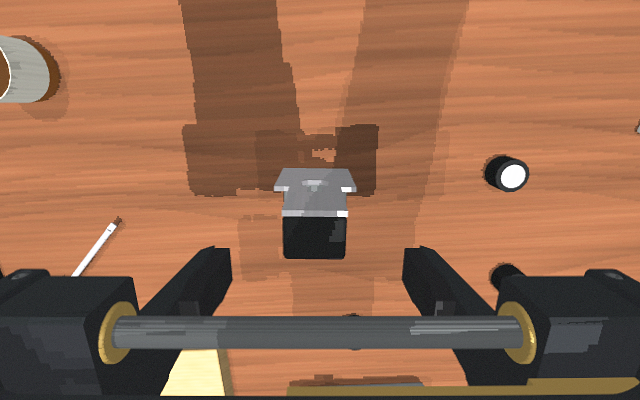

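Call:
send_rows:
  moves: [-0.001, -0.001, 0.02, 0, 0, 0, -0.002, -0.001, 0.04, 0, -0.15, 0, -0.002, -0.001, 0.057, 0, -0.15, 0, -0.002, -0.001, 0.067, 0, -0.15, 0, -0.002, -0.001, 0.074, 0, -0.15, 0]

```text
clock: 4.12
tool_pos: [0.5874, -0.1713, 0.1136]
eef_rot: [0.023, 1.0, 0.001, -0.002]
contact_force: [0.2, 0.0, 0.0]
opening: 0.998
```

Call:
send_rows:
  moves: [0, 0, 0, 0, 0, 0, 0, 0, 0, 0, 0, 0, 0, 0, 0, 0, 0, 0, 0, 0, 0, 0, 0, 0, 0, 0, 0, 0, 0, 0]
  claw: 1
  grip_force: 35

```text
clock: 4.53
tool_pos: [0.588, -0.1714, 0.1145]
eef_rot: [0.023, 1.0, 0.001, -0.002]
contact_force: [-0.6, -0.2, -0.7]
opening: 0.65
```

Call:
send_rows:
  moves: [0, 0, 0, 0, 0, 0, 0, 0, 0, 0, 0, 0, 0, 0, 0, 0, 0, 0, 0, 0, 0, 0, 0, 0, 0, 0, 0, 0, 0, 0]

```text
clock: 4.95
tool_pos: [0.5883, -0.1717, 0.1149]
eef_rot: [0.023, 1.0, 0.001, -0.001]
contact_force: [-0.3, -1.0, 2.7]
opening: 0.447
```

Call:
send_rows:
  moves: [0, 0, 0, 0, 0, 0, 0, 0, -0.005, 0, 0, 0, 0, 0, -0.015, 0, 0, 0, 0, 0, -0.035, 0, 0, 0, 0, 0, -0.06, 0, 0, 0]

```text
clock: 5.37
tool_pos: [0.5868, -0.1713, 0.1743]
eef_rot: [0.023, 1.0, 0.001, -0.004]
contact_force: [-0.5, -0.2, -2.2]
opening: 0.445
```

```bash
python3 - <<'E'
from plant import r, imaging
from h import *
s=r.get_state(); print(s['tool_pos'],s['contact_force'],s['opening'])
p=imaging.snapshot('wrist'); save(p,'w4.png');np.save('pics/w4.npy',p,allow_pickle=True)
# stand from w1, w2, scene0
for f,box in [('w1',(270,205,360,312)),('w2',(535,0,640,135)),('scene0',(360,130,440,220)),('side0',(300,220,400,310))]:
    p=np.load(f'pics/{f}.npy',allow_pickle=True).item()
    a,b,c,d=box
    vv,uu=np.mgrid[b:d,a:c]; X=toworld(p,np.c_[uu.ravel(),vv.ravel()],p['depth'][b:d,a:c].ravel()); im=p['image'][b:d,a:c].reshape(-1,3).astype(int)
    near=np.hypot(X[:,0]-.51,X[:,1]-.21)<.12
    for nm,lo,hi in [('foot',.008,.016),('top',.16,.168),('stage',.03,.042),('stud',.135,.16)]:
        m=near&(X[:,2]>lo)&(X[:,2]<hi)
        if nm=='foot': m&=im.min(1)>110
        if m.sum()<10: continue
        Y=X[m]; print(f,nm,m.sum(),Y.mean(0).round(4),[np.round(v,1) for v in cv2.minAreaRect(Y[:,:2].astype(np.float32)*1000)])
E
```

```text
[ 0.58684695 -0.17127107  0.17434781] [-0.54818471 -0.22402936 -2.17997506] 0.44507869417077217
w1 foot 2265 [0.4892 0.2104 0.0129] [array([505.1, 206.8]), array([ 99.8, 130.6]), np.float64(70.1)]
w1 top 875 [0.4658 0.221  0.1648] [array([467.2, 220.6]), array([40.1, 30.5]), np.float64(70.6)]
w1 stage 84 [0.4535 0.2248 0.0363] [array([453.9, 225.5]), array([39.3,  2.1]), np.float64(68.8)]
w1 stud 559 [0.4527 0.2255 0.1489] [array([466.4, 224.4]), array([38. , 54.6]), np.float64(88.0)]
w2 foot 4018 [0.4992 0.193  0.0126] [array([506.2, 206.1]), array([102.2, 130. ]), np.float64(70.2)]
w2 stage 861 [0.5084 0.1989 0.0363] [array([499.7, 207.3]), array([38.9, 99.7]), np.float64(71.6)]
scene0 foot 515 [0.5075 0.2081 0.012 ] [array([504.9, 207.2]), array([ 99.5, 133.7]), np.float64(69.8)]
scene0 top 101 [0.4691 0.2206 0.1636] [array([467.9, 219.8]), array([39.9, 33.6]), np.float64(66.8)]
scene0 stage 108 [0.5144 0.2049 0.0357] [array([510.2, 208.1]), array([ 52.6, 104.2]), np.float64(80.0)]
scene0 stud 92 [0.4786 0.2178 0.1492] [array([469.4, 221.9]), array([41.6, 47.6]), np.float64(37.2)]
side0 foot 591 [0.5021 0.2243 0.012 ] [array([504.7, 208.2]), array([103.8, 130.5]), np.float64(70.0)]
side0 top 129 [0.4672 0.2228 0.1642] [array([467. , 221.6]), array([42.5, 29.7]), np.float64(71.4)]
side0 stage 94 [0.515  0.2094 0.0361] [array([500.2, 212.7]), array([34.8, 98.6]), np.float64(69.2)]
side0 stud 117 [0.4656 0.2333 0.1482] [array([465.6, 227.1]), array([54.3, 36.9]), np.float64(1.3)]
```

View pics/w4.png

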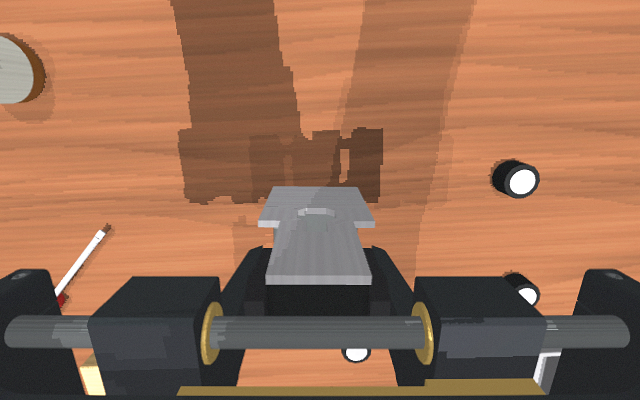

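```bash
python3 - <<'E'
from plant import r, imaging
from h import *
s=r.get_state()
p=np.load('pics/w4.npy',allow_pickle=True).item()
a,b,c,d=255,185,380,290
vv,uu=np.mgrid[b:d,a:c]; X=toworld(p,np.c_[uu.ravel(),vv.ravel()],p['depth'][b:d,a:c].ravel())
T=R.from_quat(s['eef_rot']).inv().apply(X-s['tool_pos']).reshape(d-b,c-a,3)
for row in (190,200,215,222,228,235,245,255,265,270,274,278,281,284,287): print(row,T[row-b,[285-a,300-a,345-a,355-a]].round(4).tolist())
m=(np.abs(T[...,1])<.03)&(T[...,2]>-.013)&(T[...,2]<.1)&(T[...,0]>.008)&(T[...,0]<.03)
Y=T[m]; A=np.c_[Y[:,1:],np.ones(len(Y))]; 
for _ in range(3):
    k=np.linalg.lstsq(A,Y[:,0],rcond=None)[0]; e=np.abs(A@k-Y[:,0])<.0015; A,Y=A[e],Y[e]
print('plane x=ky*y+kz*z+c',k,len(Y))
for z0 in (0.005,0.02,.07):
  q=Y[(np.abs(Y[:,2]-z0)<.01)]; print(z0,q[:,1].min(),q[:,1].max())
# scene crop of stand
q=np.load('pics/scene0.npy',allow_pickle=True).item()
cv2.imwrite('pics/c3.png',cv2.resize(q['image'][140:190,380:430][:,:,::-1],None,fx=12,fy=12,interpolation=cv2.INTER_CUBIC))
psi=np.radians(-20); ex=np.array([np.cos(psi),np.sin(psi),0]); N=np.array([.4813,.2155,.15])
print('nominal',proj(q,N), 'top front edge mid',proj(q,N+[0,0,.014]))
for dz in (-.008,-.004,0,.004,.008): print(dz,proj(q,N+ex*.011+[0,0,dz]), proj(q,N+ex*.011+[0,0,dz+.008]))
ey=np.array([-np.sin(psi),np.cos(psi),0])
print('corners',proj(q,[N+[0,0,.014]+ey*.02,N+[0,0,.014]-ey*.02,N+[0,0,.014]+ey*.02-ex*.03,N+[0,0,.014]-ey*.02-ex*.03]))
E
```

```text
190 [[0.0217, -0.0219, 0.1073], [0.0216, -0.011, 0.1078], [0.0213, 0.0219, 0.1089], [0.0215, 0.0291, 0.1083]]
200 [[0.0216, -0.0196, 0.0822], [0.0216, -0.0098, 0.0822], [0.021, 0.0198, 0.0844], [0.021, 0.0264, 0.0844]]
215 [[0.021, -0.017, 0.0545], [0.0173, -0.009, 0.065], [0.0208, 0.0172, 0.055], [0.0206, 0.023, 0.0555]]
222 [[0.0209, -0.0159, 0.0433], [0.0209, -0.0079, 0.0433], [0.0205, 0.0163, 0.0444], [0.0811, 0.0008, -0.1169]]
228 [[0.0211, -0.0151, 0.0343], [0.0206, -0.0075, 0.0354], [0.02, 0.0157, 0.0369], [0.0205, 0.0207, 0.0357]]
235 [[0.0205, -0.0144, 0.0266], [0.0206, -0.0071, 0.0263], [0.02, 0.0149, 0.0276], [0.0205, 0.0197, 0.0265]]
245 [[0.0208, -0.0132, 0.0144], [0.0207, -0.0065, 0.0146], [0.0205, 0.0138, 0.0149], [0.0202, 0.0184, 0.0157]]
255 [[0.0207, -0.0123, 0.0045], [0.0209, -0.006, 0.0042], [0.0205, 0.0129, 0.005], [0.0196, 0.0174, 0.0068]]
265 [[0.0202, -0.0116, -0.0032], [0.0202, -0.0056, -0.0031], [0.0198, 0.0123, -0.0025], [0.0196, 0.0164, -0.0022]]
270 [[0.0208, -0.0111, -0.0083], [0.0203, -0.0054, -0.0074], [0.0202, 0.0119, -0.0072], [0.0197, 0.0159, -0.006
[... 617 characters left out ...]
7  0.01903421] 3640
0.005 -0.01856404407114795 0.021285022353252258
0.02 -0.018705108147547313 0.0213068611568331
0.07 -0.02999865259134969 0.029978961701319685
nominal [[404.66783892 159.32885981]] top front edge mid [[405.38771917 156.61024662]]
-0.008 [[402.77364558 163.48032181]] [[403.17329465 161.95558207]]
-0.004 [[402.97296903 162.71984184]] [[403.37463013 161.18751389]]
0 [[403.17329465 161.95558207]] [[403.57698321 160.41560839]]
0.004 [[403.37463013 161.18751389]] [[403.78036172 159.63983637]]
0.008 [[403.57698321 160.41560839]] [[403.98477358 158.86016834]]
corners [[411.58145039 159.27221144]
 [399.24121874 153.9677439 ]
 [415.59101945 152.11240012]
 [403.33723542 146.91109303]]
```

View pics/c3.png

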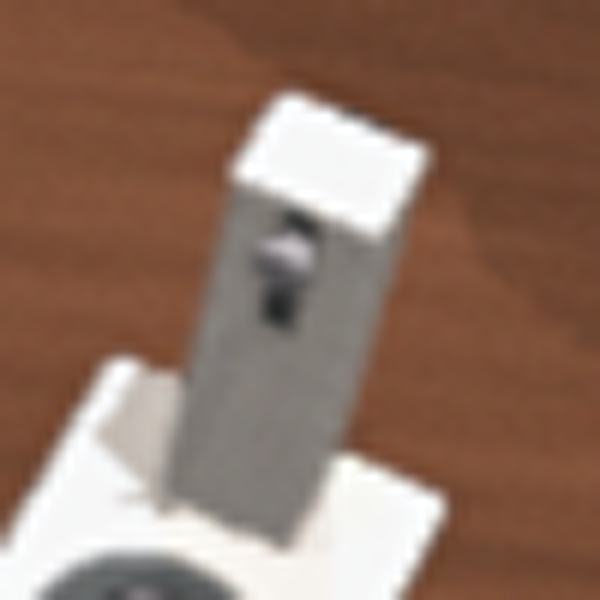

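```bash
python3 - <<'E'
from plant import r, imaging
from h import *
s=r.get_state(); print(s['tool_pos'],s['contact_force'],s['opening'],s['clock'])
for n in ('scene','side'):
    p=imaging.snapshot(n); np.save('pics/%s5.npy'%n,p,allow_pickle=True)
    c=proj(p,s['tool_pos'])[0].astype(int); print(c)
    cv2.imwrite('pics/%s5.png'%n,cv2.resize(p['image'][c[1]-40:c[1]+50,c[0]-45:c[0]+45][:,:,::-1],None,fx=6,fy=6,interpolation=cv2.INTER_CUBIC))
E
```

```text
[ 0.59022106 -0.17215304  0.18024243] [ 2.07469531 -0.74769595 -0.31699068] 0.44974339330488994 5.4167
[269 166]
[329 149]
```

View pics/scene5.png

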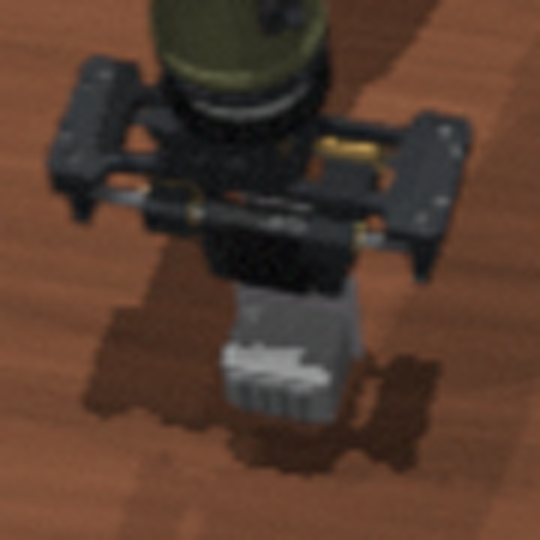

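View pics/side5.png

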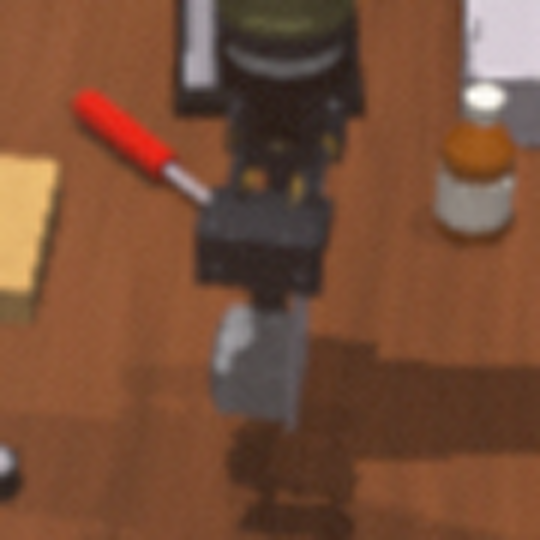

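```bash
cat >> h.py <<'E'
psi=np.radians(-20); ex=np.array([np.cos(psi),np.sin(psi),0]); ey=np.array([-np.sin(psi),np.cos(psi),0]); N=np.array([.4813,.2155,.15])
Rt=down(psi)
def tgt(xb,y,z): return np.r_[(N+ex*(xb+.0173)+ey*y)[:2],z]
def S(s):
    d=np.array(s['tool_pos'])-N; e=R.from_quat(s['eef_rot']).as_euler('zyx',degrees=True)
    rel=(Rt.inv()*R.from_quat(s['eef_rot'])).as_rotvec(degrees=True)
    return 'xb %.4f y %.4f z %.4f err %s F(S) %s'%(d@ex-.0173,d@ey,s['tool_pos'][2],rel.round(2),np.round([s['contact_force']@ex,s['contact_force']@ey,s['contact_force'][2]],1))
E
python3 - <<'E'
from plant import r
from h import *
s=r.get_state(); print(S(s)); plan(s,tgt(.06,0,.31),Rt)
E
```

```text
xb 0.2170 y -0.3271 z 0.1768 err [ -0.07  -0.08 -17.36] F(S) [-0.4  0.7 -3.4]
shift [ 0.0521  0.3592 -0.1329] turn [ 0.07  0.08 17.36]
```

Call:
send_rows:
  moves: [0, 0.005, -0.025, 0, 0, 0, 0.002, 0.02, -0.055, 0, 0, 2, 0.006, 0.045, -0.085, 0, 0, 4, 0.012, 0.075, -0.11, 0, 0, 7, 0.018, 0.11, -0.125, 0, 0, 9]

```text
clock: 5.93
tool_pos: [0.5765, -0.0621, 0.3034]
eef_rot: [0.104, 0.995, 0.0, 0.002]
contact_force: [1.3, 0.8, -3.3]
opening: 0.453
```

```bash
python3 - <<'E'
from plant import r
from h import *
s=r.get_state(); print(S(s)); plan(s,tgt(.06,0,.31),Rt)
E
```

```text
xb 0.1671 y -0.2283 z 0.3034 err [-0.04 -0.17 -8.03] F(S) [ 1.   1.2 -3.3]
shift [ 0.0742  0.241  -0.0068] turn [0.04 0.17 8.03]
```

Call:
send_rows:
  moves: [0.009, 0.03, -0.004, 0, 0, 2, 0.018, 0.06, -0.006, 0, 0, 4, 0.027, 0.09, -0.007, 0, 0, 6, 0.036, 0.12, -0.007, 0, 0, 8, 0.045, 0.15, -0.007, 0, 0.1, 8]

```text
clock: 6.35
tool_pos: [0.5622, 0.0954, 0.309]
eef_rot: [0.174, 0.985, -0.0, -0.001]
contact_force: [-0.7, -0.3, -2.7]
opening: 0.445
```

```bash
python3 - <<'E'
from plant import r
from h import *
s=r.get_state(); print(S(s)); plan(s,tgt(.06,0,.31),Rt)
E
```

```text
xb 0.0998 y -0.0852 z 0.3090 err [0.05 0.07 0.04] F(S) [-0.5 -0.5 -2.7]
shift [ 0.0399  0.0851 -0.001 ] turn [-0.05 -0.07 -0.04]
```

Call:
send_rows:
  moves: [0.009, 0.022, 0, 0, 0, 0, 0.02, 0.045, 0, 0, 0, 0, 0.032, 0.067, 0, 0, 0, 0, 0.038, 0.08, 0, 0, 0, 0, 0.04, 0.085, 0, 0, 0, 0]

```text
clock: 6.77
tool_pos: [0.5524, 0.1922, 0.3078]
eef_rot: [0.172, 0.985, -0.0, -0.002]
contact_force: [0.2, -0.2, -3.0]
opening: 0.45
```

Call:
send_rows:
  moves: [0, 0, 0, 0, 0, 0, 0, 0, 0, 0, 0, 0, 0, 0, 0, 0, 0, 0, 0, 0, 0, 0, 0, 0, 0, 0, 0, 0, 0, 0]

```text
clock: 7.18
tool_pos: [0.5528, 0.1906, 0.3078]
eef_rot: [0.173, 0.985, -0.0, -0.002]
contact_force: [-0.7, -0.3, -2.0]
opening: 0.448
```

```bash
python3 - <<'E'
from plant import r, imaging
from h import *
s=r.get_state(); print(S(s)); plan(s,tgt(.03,0,.30),Rt)
p=imaging.snapshot('wrist'); save(p,'w6.png');np.save('pics/w6.npy',p,allow_pickle=True);np.save('pics/w6s.npy',s,allow_pickle=True)
s=r.get_state(); print(S(s))
E
```

```text
xb 0.0584 y 0.0010 z 0.3078 err [ 0.08  0.2  -0.09] F(S) [-0.6 -0.6 -2. ]
shift [ 0.0283 -0.001   0.0079] turn [-0.08 -0.2   0.09]
xb 0.0582 y 0.0013 z 0.3079 err [ 0.07  0.21 -0.11] F(S) [-0.4  0.4 -3.2]
```

View pics/w6.png

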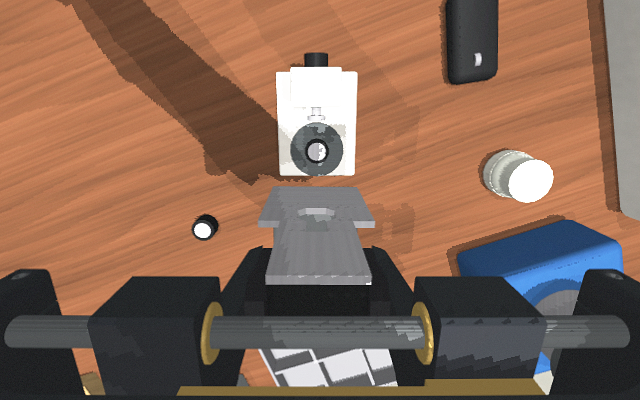

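```bash
python3 - <<'E'
from h import *
p=np.load('pics/w6.npy',allow_pickle=True).item()
cv2.imwrite('pics/c6.png',cv2.resize(p['image'][45:185,270:365][:,:,::-1],None,fx=6,fy=4.2,interpolation=cv2.INTER_CUBIC))
a,b,c,d=270,45,365,185
vv,uu=np.mgrid[b:d,a:c]; X=toworld(p,np.c_[uu.ravel(),vv.ravel()],p['depth'][b:d,a:c].ravel())
L=(X-N); L=np.c_[L@ex,L@ey,X[:,2]]
top=(L[:,2]>.160)&(L[:,2]<.168); Y=L[top]; print('top',len(Y),Y.min(0),Y.max(0),np.percentile(Y,[2,98],axis=0),Y.mean(0), cv2.minAreaRect(Y[:,:2].astype(np.float32)*1000))
LL=L.reshape(d-b,c-a,3)
for row in range(96,124,2): print(row,*[tuple((1000*LL[row-b,u-a]).round(0).astype(int)) for u in range(305,332,3)])
pl=(np.arange(0))
s=np.load('pics/w6s.npy',allow_pickle=True).item()
a,b,c,d=255,185,380,290
vv,uu=np.mgrid[b:d,a:c]; X=toworld(p,np.c_[uu.ravel(),vv.ravel()],p['depth'][b:d,a:c].ravel()); L=(X-N); L=np.c_[L@ex,L@ey,X[:,2]-s['tool_pos'][2]]
m=(L[:,2]<.008)&(L[:,2]>-.11)&(np.abs(L[:,1])<.032)&(np.abs(L[:,0]-.058)<.008)
Y=L[m]; A=np.c_[Y[:,1:],np.ones(len(Y))]
for _ in range(3):
    k=np.linalg.lstsq(A,Y[:,0],rcond=None)[0]; e=np.abs(A@k-Y[:,0])<.0015; A,Y=A[e],Y[e]
print('back x=',k,len(Y)); 
for z0 in(-.08,-.06,-.02,-.005): q=Y[np.abs(Y[:,2]-z0)<.008]; print(z0,q[:,0].mean(),q[:,1].min(),q[:,1].max())
E
```

```text
top 2027 [-0.02910144 -0.01997207  0.16087064] [0.00068394 0.0200422  0.16730907] [[-2.88965831e-02 -1.89954774e-02  1.63172970e-01]
 [-1.25633004e-04  1.90991379e-02  1.66383562e-01]] [-1.46943002e-02  7.86959779e-06  1.64855108e-01] ((-14.202542304992676, 0.03792572021484375), (29.777740478515625, 40.01971435546875), 0.03011275827884674)
96 (np.int64(-8), np.int64(-8), np.int64(165)) (np.int64(-8), np.int64(-6), np.int64(164)) (np.int64(-8), np.int64(-3), np.int64(164)) (np.int64(-8), np.int64(-1), np.int64(165)) (np.int64(-8), np.int64(1), np.int64(166)) (np.int64(-8), np.int64(4), np.int64(165)) (np.int64(-8), np.int64(6), np.int64(164)) (np.int64(-8), np.int64(8), np.int64(165)) (np.int64(-8), np.int64(11), np.int64(165))
98 (np.int64(-6), np.int64(-8), np.int64(166)) (np.int64(-6), np.int64(-6), np.int64(164)) (np.int64(-6), np.int64(-3), np.int64(164)) (np.int64(-6), np.int64(-1), np.int64(166)) (np.int64(-6), np.int64(1), np.int64(165)) (np.int64(-6), np.int64(4), np.int64(165)) (np.int64(-6), np.int64(6), np.int64(165)) (np.int64(-6), np.int64(8), np.int64(165)) (np.int64(-6
[... 4338 characters left out ...]
int64(21), np.int64(-14), np.int64(13)) (np.int64(21), np.int64(-10), np.int64(13)) (np.int64(21), np.int64(-6), np.int64(12)) (np.int64(21), np.int64(-3), np.int64(14)) (np.int64(21), np.int64(1), np.int64(12)) (np.int64(21), np.int64(5), np.int64(12)) (np.int64(21), np.int64(9), np.int64(12)) (np.int64(21), np.int64(13), np.int64(13)) (np.int64(21), np.int64(16), np.int64(13))
back x= [0.01206269 0.00577554 0.05876069] 6603
-0.08 0.05828731539597574 -0.0317986437435241 0.03198731288166936
-0.06 0.05846454115306102 -0.03147440230246513 0.03196214257632591
-0.02 0.05864136224937418 -0.01872693941327243 0.021457278037413242
-0.005 0.058744366260911306 -0.01844511799837423 0.021670022504151905
```

View pics/c6.png

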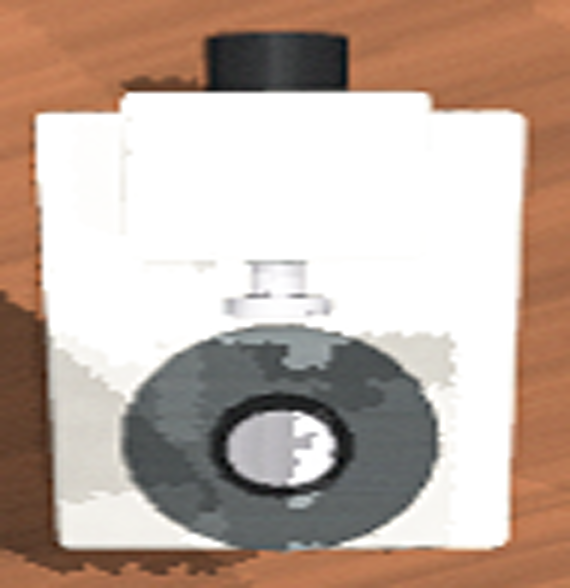

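```bash
python3 - <<'E'
from plant import r
from h import *
s=r.get_state(); print(S(s)); plan(s,tgt(.03,-.0003,.201),Rt)
E
```

```text
xb 0.0582 y 0.0013 z 0.3079 err [ 0.07  0.21 -0.11] F(S) [-0.4  0.4 -3.2]
shift [ 0.0278 -0.0015  0.107 ] turn [-0.07 -0.21  0.11]
```

Call:
send_rows:
  moves: [0.002, 0, 0.025, 0, 0, 0, 0.008, -0.001, 0.055, 0, -0.1, 0, 0.016, -0.001, 0.085, -0.1, -0.2, 0.1, 0.024, -0.0015, 0.1, -0.1, -0.2, 0.1, 0.028, -0.0015, 0.107, -0.1, -0.2, 0.1]

```text
clock: 7.65
tool_pos: [0.5232, 0.1983, 0.1987]
eef_rot: [0.173, 0.985, -0.001, -0.002]
contact_force: [-0.5, -0.4, -2.9]
opening: 0.453
```

Call:
send_rows:
  moves: [0, 0, 0, 0, 0, 0, 0, 0, 0, 0, 0, 0, 0, 0, 0, 0, 0, 0, 0, 0, 0, 0, 0, 0, 0, 0, 0, 0, 0, 0]

```text
clock: 8.07
tool_pos: [0.5243, 0.1983, 0.1998]
eef_rot: [0.174, 0.985, -0.0, -0.001]
contact_force: [-0.4, -0.4, -2.0]
opening: 0.449
```

```bash
python3 - <<'E'
from plant import r,imaging
from h import *
s=r.get_state(); print(S(s)); plan(s,tgt(.014,-.0003,.201),Rt)
p=imaging.snapshot('wrist'); save(p,'w7.png');np.save('pics/w7.npy',p,allow_pickle=True)
a,b,c,d=240,60,400,290
vv,uu=np.mgrid[b:d,a:c]; X=toworld(p,np.c_[uu.ravel(),vv.ravel()],p['depth'][b:d,a:c].ravel()); L=(X-N); L=np.c_[L@ex,L@ey,X[:,2]]
Y=L[(L[:,2]>.161)&(L[:,2]<.168)&(L[:,0]<.006)]; print('top',cv2.minAreaRect(Y[:,:2].astype(np.float32)*1000),Y.mean(0))
Y=L[(L[:,2]>.10)&(L[:,2]<.21)&(L[:,0]>.025)&(L[:,0]<.04)]; print('plate',Y[:,0].min(), [ (z0,np.median(Y[np.abs(Y[:,2]-z0)<.006,0]),Y[np.abs(Y[:,2]-z0)<.006,1].min(),Y[np.abs(Y[:,2]-z0)<.006,1].max()) for z0 in (.13,.16,.19,.2)])
Y=L[(L[:,2]>.14)&(L[:,2]<.164)&(L[:,0]>.006)&(L[:,0]<.013)&(np.abs(L[:,1])<.02)]; print('head',len(Y),np.percentile(Y,[2,50,98],axis=0))
E
```

```text
xb 0.0290 y -0.0014 z 0.1998 err [0.07 0.12 0.02] F(S) [-0.2 -0.5 -2. ]
shift [ 0.015   0.0011 -0.0012] turn [-0.07 -0.12 -0.02]
top ((-14.377673149108887, 0.12994766235351562), (40.25114440917969, 30.549530029296875), 89.9713363647461) [-0.01536205  0.00018411  0.16487654]
plate 0.02806337690902892 [(0.13, np.float64(0.029201613508084076), np.float64(-0.03396528904092415), np.float64(0.030058368367900715)), (0.16, np.float64(0.02940262087970932), np.float64(-0.0335153422403187), np.float64(0.030555388999259872)), (0.19, np.float64(0.029626379622753073), np.float64(-0.035578486132133026), np.float64(0.03345319160822402)), (0.2, np.float64(0.029694553136329037), np.float64(-0.03521843074389868), np.float64(0.03419185948902901))]
head 304 [[ 0.00612668 -0.00697656  0.1463788 ]
 [ 0.00823799  0.00022615  0.15401487]
 [ 0.01109045  0.00746605  0.15696223]]
```

View pics/w7.png

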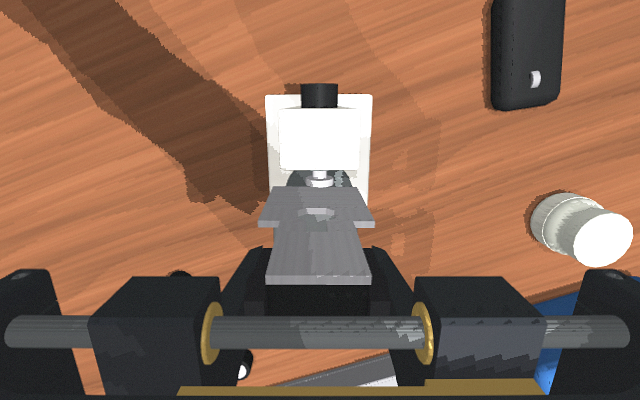

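Call:
send_rows:
  moves: [0.003, 0.001, -0.001, 0, -0.1, 0, 0.007, 0.0016, -0.0012, 0, -0.1, 0, 0.011, 0.0016, -0.0012, 0, -0.1, 0, 0.014, 0.0016, -0.0012, 0, -0.1, 0, 0.015, 0.0016, -0.0012, 0, -0.1, 0]

```text
clock: 8.53
tool_pos: [0.5095, 0.2055, 0.2008]
eef_rot: [0.173, 0.985, -0.001, -0.001]
contact_force: [0.1, 0.2, -2.3]
opening: 0.451
```

Call:
send_rows:
  moves: [0, 0, 0, 0, 0, 0, 0, 0, 0, 0, 0, 0, 0, 0, 0, 0, 0, 0, 0, 0, 0, 0, 0, 0, 0, 0, 0, 0, 0, 0]

```text
clock: 8.95
tool_pos: [0.5097, 0.2053, 0.2008]
eef_rot: [0.173, 0.985, -0.001, -0.001]
contact_force: [0.9, -0.2, -2.5]
opening: 0.45
```

```bash
python3 - <<'E'
from plant import r,imaging
from h import *
s=r.get_state(); print(S(s)); plan(s,tgt(.004,.0003,.201),Rt)
E
```

```text
xb 0.0129 y 0.0002 z 0.2008 err [ 0.11  0.08 -0.03] F(S) [ 0.9  0.2 -2.5]
shift [ 0.0089  0.0001 -0.0002] turn [-0.11 -0.08  0.03]
```

Now the slow push-in: 4 mm first, checking the force.

Call:
send_rows:
  moves: [0.001, 0, 0, 0, 0, 0, 0.002, 0, 0, 0, 0, 0, 0.003, 0, 0, 0, 0, 0, 0.004, 0, 0, 0, 0, 0, 0.004, 0, 0, 0, 0, 0]

```text
clock: 9.37
tool_pos: [0.5056, 0.2068, 0.2007]
eef_rot: [0.173, 0.985, -0.001, -0.001]
contact_force: [0.1, 0.1, -2.7]
opening: 0.45
```

```bash
python3 - <<'E'
from plant import r,imaging
from h import *
s=r.get_state(); print(S(s)); plan(s,tgt(.004,.0003,.201),Rt)
E
```

```text
xb 0.0085 y 0.0002 z 0.2007 err [ 0.12  0.1  -0.05] F(S) [ 0.1  0.1 -2.7]
shift [ 0.0045  0.0001 -0.0002] turn [-0.12 -0.1   0.05]
```

Call:
send_rows:
  moves: [0.001, 0, 0, 0, 0, 0, 0.002, 0, 0, 0, 0, 0, 0.003, 0, 0, 0, 0, 0, 0.004, 0, 0, 0, 0, 0, 0.004, 0, 0, 0, 0, 0]

```text
clock: 9.78
tool_pos: [0.5016, 0.2083, 0.2007]
eef_rot: [0.173, 0.985, -0.001, -0.001]
contact_force: [-0.2, 0.4, -2.2]
opening: 0.448
```

```bash
python3 - <<'E'
from plant import r,imaging
from h import *
s=r.get_state(); print(S(s)); plan(s,tgt(.004,.0003,.201),Rt)
p=imaging.snapshot('wrist'); save(p,'w8.png')
a,b,c,d=240,60,400,290
vv,uu=np.mgrid[b:d,a:c]; X=toworld(p,np.c_[uu.ravel(),vv.ravel()],p['depth'][b:d,a:c].ravel()); L=(X-N); L=np.c_[L@ex,L@ey,X[:,2]]
Y=L[(L[:,2]>.161)&(L[:,2]<.168)&(L[:,0]<.0025)]; print('top',cv2.minAreaRect(Y[:,:2].astype(np.float32)*1000),Y.mean(0))
Y=L[(L[:,2]>.175)&(L[:,2]<.21)&(L[:,0]>-.005)&(L[:,0]<.012)]; print('plate',np.percentile(Y[:,0],[2,20,50,98]))
E
```

```text
xb 0.0042 y 0.0002 z 0.2007 err [ 0.12  0.11 -0.07] F(S) [-0.3  0.3 -2.2]
shift [ 0.0002  0.0001 -0.0003] turn [-0.12 -0.11  0.07]
top ((-14.88882064819336, 0.17212486267089844), (30.087055206298828, 40.22265625), 0.5114626884460449) [-1.56498455e-02  1.50074914e-04  1.64889037e-01]
plate [0.00395629 0.00436433 0.00468431 0.01178969]
```

View pics/w8.png

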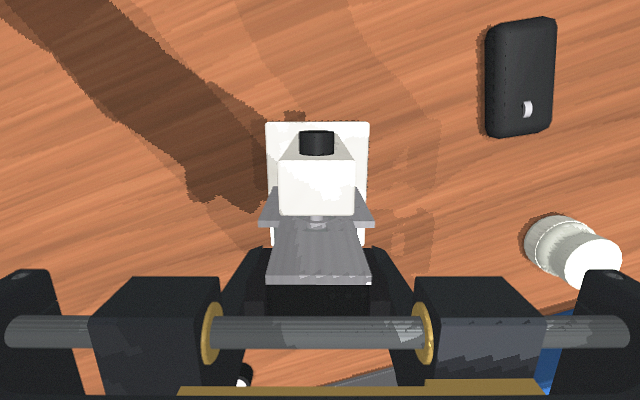

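Call:
send_rows:
  moves: [0.0005, 0, 0, 0, 0, 0, 0.001, 0, 0, 0, 0, 0, 0.0018, 0, 0, 0, 0, 0, 0.0025, 0, 0, 0, 0, 0, 0.0025, 0, 0, 0, 0, 0]

```text
clock: 10.25
tool_pos: [0.4992, 0.2092, 0.2008]
eef_rot: [0.173, 0.985, -0.001, -0.001]
contact_force: [0.2, 0.9, -2.7]
opening: 0.447
```

```bash
python3 - <<'E'
from plant import r,imaging
from h import *
s=r.get_state(); print(S(s))
p=imaging.snapshot('wrist')
a,b,c,d=240,60,400,290
vv,uu=np.mgrid[b:d,a:c]; X=toworld(p,np.c_[uu.ravel(),vv.ravel()],p['depth'][b:d,a:c].ravel()); L=(X-N); L=np.c_[L@ex,L@ey,X[:,2]]
Y=L[(L[:,2]>.161)&(L[:,2]<.168)&(L[:,0]<.0015)]; print('top',cv2.minAreaRect(Y[:,:2].astype(np.float32)*1000),Y.mean(0))
Y=L[(L[:,2]>.175)&(L[:,2]<.21)&(L[:,0]>-.005)&(L[:,0]<.012)]; print('plate',np.percentile(Y[:,0],[2,20,50,98]))
s=r.get_state(); print(S(s))
E
```

```text
xb 0.0017 y 0.0002 z 0.2008 err [ 0.12  0.12 -0.07] F(S) [-0.1  0.9 -2.7]
top ((-14.181856155395508, -5.306018829345703), (31.352840423583984, 50.86671447753906), 0.01488668192178011) [-1.56577175e-02  3.98070951e-06  1.64871080e-01]
plate [0.00143599 0.00185483 0.00226628 0.01073187]
xb 0.0018 y 0.0002 z 0.2008 err [ 0.12  0.11 -0.07] F(S) [-0.4 -0.9 -2.7]
```

Call:
send_rows:
  moves: [0, 0, 0.002, 0, 0, 0, 0, 0, 0.004, 0, 0, 0, 0, 0, 0.006, 0, 0, 0, 0, 0, 0.008, 0, 0, 0, 0, 0, 0.008, 0, 0, 0]

```text
clock: 10.72
tool_pos: [0.499, 0.209, 0.1922]
eef_rot: [0.173, 0.985, -0.001, -0.002]
contact_force: [0.5, -0.5, -3.0]
opening: 0.45
```

```bash
python3 - <<'E'
from plant import r
from h import *
s=r.get_state(); print(S(s)); plan(s,tgt(.0018,.0003,.179),Rt)
E
```

```text
xb 0.0015 y -0.0000 z 0.1922 err [ 0.16  0.15 -0.07] F(S) [ 0.6 -0.3 -3. ]
shift [-0.0003  0.0003  0.0132] turn [-0.16 -0.15  0.07]
```

Call:
send_rows:
  moves: [0, 0, 0.002, 0, 0, 0, 0, 0, 0.004, 0, 0, 0, 0, 0, 0.006, 0, 0, 0, 0, 0, 0.008, 0, 0, 0, 0, 0, 0.008, 0, 0, 0]

```text
clock: 11.13
tool_pos: [0.4987, 0.2089, 0.1838]
eef_rot: [0.173, 0.985, -0.001, -0.002]
contact_force: [0.3, 0.2, -3.1]
opening: 0.447
```

```bash
python3 - <<'E'
from plant import r
from h import *
s=r.get_state(); print(S(s)); plan(s,tgt(.0018,.0003,.179),Rt)
E
```

```text
xb 0.0013 y -0.0002 z 0.1838 err [ 0.19  0.18 -0.07] F(S) [ 0.2  0.3 -3.1]
shift [-0.0005  0.0005  0.0048] turn [-0.19 -0.18  0.07]
```

Call:
send_rows:
  moves: [0, 0.0002, 0.0005, 0, 0, 0, -0.0003, 0.0004, 0.001, 0, 0, 0, -0.0004, 0.0004, 0.0015, 0, 0, 0, -0.0004, 0.0004, 0.002, 0, 0, 0, -0.0004, 0.0004, 0.002, 0, 0, 0]

```text
clock: 11.55
tool_pos: [0.4993, 0.2091, 0.1817]
eef_rot: [0.173, 0.985, -0.001, -0.002]
contact_force: [-0.0, 0.2, -3.3]
opening: 0.451
```

Call:
send_rows:
  moves: [0, 0, 0.0005, 0, 0, 0, 0, 0, 0.001, 0, 0, 0, 0, 0, 0.0015, 0, 0, 0, 0, 0, 0.0015, 0, 0, 0, 0, 0, 0.0015, 0, 0, 0]

```text
clock: 11.97
tool_pos: [0.4992, 0.2091, 0.1802]
eef_rot: [0.173, 0.985, -0.001, -0.002]
contact_force: [-0.0, 0.5, -2.8]
opening: 0.45
```

Call:
send_rows:
  moves: [0, 0, 0.0003, 0, 0, 0, 0, 0, 0.0006, 0, 0, 0, 0, 0, 0.001, 0, 0, 0, 0, 0, 0.001, 0, 0, 0, 0, 0, 0.001, 0, 0, 0]

```text
clock: 12.38
tool_pos: [0.4992, 0.2092, 0.1792]
eef_rot: [0.173, 0.985, -0.001, -0.002]
contact_force: [0.1, -0.0, -2.9]
opening: 0.451
```

Call:
send_rows:
  moves: [0, 0, 0.0003, 0, 0, 0, 0, 0, 0.0006, 0, 0, 0, 0, 0, 0.001, 0, 0, 0, 0, 0, 0.001, 0, 0, 0, 0, 0, 0.001, 0, 0, 0]

```text
clock: 12.8
tool_pos: [0.4992, 0.2091, 0.1781]
eef_rot: [0.173, 0.985, -0.001, -0.002]
contact_force: [0.1, -0.2, -3.1]
opening: 0.447
```

Call:
send_rows:
  moves: [0, 0, 0.0003, 0, 0, 0, 0, 0, 0.0006, 0, 0, 0, 0, 0, 0.001, 0, 0, 0, 0, 0, 0.001, 0, 0, 0, 0, 0, 0.001, 0, 0, 0]

```text
clock: 13.22
tool_pos: [0.4993, 0.2092, 0.1775]
eef_rot: [0.173, 0.985, -0.001, -0.002]
contact_force: [-1.2, -0.3, 2.8]
opening: 0.446
```

Call:
send_rows:
  moves: [0, 0, 0.0004, 0, 0, 0, 0, 0, 0.0005, 0, 0, 0, 0, 0, 0.0006, 0, 0, 0, 0, 0, 0.0006, 0, 0, 0, 0, 0, 0.0006, 0, 0, 0]

```text
clock: 13.63
tool_pos: [0.4994, 0.2091, 0.1774]
eef_rot: [0.173, 0.985, -0.001, -0.002]
contact_force: [-1.4, -0.3, 5.1]
opening: 0.449
```

Call:
send_rows:
  moves: [0, 0, 0.0005, 0, 0, 0, 0, 0, 0.0007, 0, 0, 0, 0, 0, 0.0009, 0, 0, 0, 0, 0, 0.0009, 0, 0, 0, 0, 0, 0.0009, 0, 0, 0]

```text
clock: 14.05
tool_pos: [0.4994, 0.2092, 0.1772]
eef_rot: [0.173, 0.985, -0.001, -0.001]
contact_force: [-1.2, -0.7, 9.0]
opening: 0.448
```

```bash
python3 - <<'E'
from plant import r,imaging
from h import *
s=r.get_state(); print(S(s))
for n in ('scene','side','wrist'):
    p=imaging.snapshot(n); save(p,n+'9.png'); np.save('pics/%s9.npy'%n,p,allow_pickle=True)
    s=r.get_state(); print(S(s))
E
```

```text
xb 0.0019 y 0.0002 z 0.1772 err [ 0.15  0.13 -0.06] F(S) [-0.9 -1.1  9. ]
xb 0.0019 y 0.0002 z 0.1772 err [ 0.15  0.14 -0.06] F(S) [-1.3 -1.6  9. ]
xb 0.0019 y 0.0002 z 0.1772 err [ 0.15  0.13 -0.06] F(S) [-1.5 -1.8  8.2]
xb 0.0019 y 0.0002 z 0.1772 err [ 0.15  0.13 -0.06] F(S) [-1.5 -2.   9.4]
```

View pics/wrist9.png

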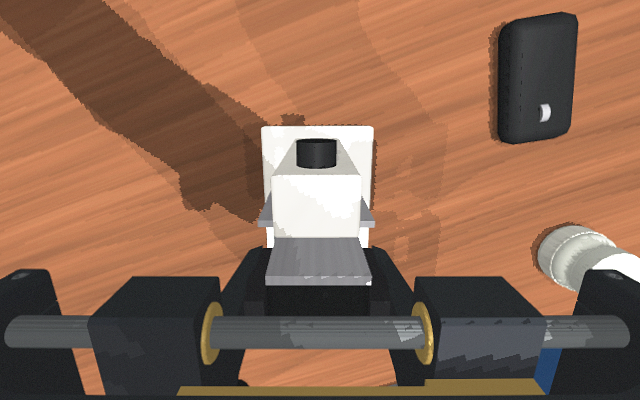

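Call:
send_rows:
  moves: [0, 0, 0.0005, 0, 0, 0, 0, 0, 0.0002, 0, 0, 0, 0, 0, 0, 0, 0, 0, 0, 0, -0.0001, 0, 0, 0, 0, 0, -0.0001, 0, 0, 0]

```text
clock: 14.62
tool_pos: [0.4994, 0.2091, 0.1774]
eef_rot: [0.173, 0.985, -0.001, -0.001]
contact_force: [-3.2, -0.1, 5.2]
opening: 0.449
```

Call:
send_rows:
  moves: [0, 0, 0, 0, 0, 0, 0, 0, -0.0001, 0, 0, 0, 0, 0, -0.0001, 0, 0, 0, 0, 0, -0.0002, 0, 0, 0, 0, 0, -0.0002, 0, 0, 0]

```text
clock: 15.03
tool_pos: [0.4993, 0.2092, 0.1775]
eef_rot: [0.173, 0.985, -0.001, -0.001]
contact_force: [-1.8, -0.5, 3.3]
opening: 0.453
```

Call:
send_rows:
  moves: [0, 0, 0, 0, 0, 0, 0, 0, 0, 0, 0, 0, 0, 0, 0, 0, 0, 0, 0, 0, 0, 0, 0, 0, 0, 0, 0, 0, 0, 0]
  claw: -0.5

```text
clock: 15.45
tool_pos: [0.4994, 0.2092, 0.1774]
eef_rot: [0.173, 0.985, -0.001, -0.001]
contact_force: [-0.2, 0.0, -0.1]
opening: 0.754
```

```bash
python3 - <<'E'
from plant import r,imaging
from h import *
s=r.get_state(); print(S(s),s['opening'])
p=imaging.snapshot('wrist'); save(p,'w10.png')
a,b,c,d=240,60,400,300
vv,uu=np.mgrid[b:d,a:c]; X=toworld(p,np.c_[uu.ravel(),vv.ravel()],p['depth'][b:d,a:c].ravel()); L=(X-N); L=np.c_[L@ex,L@ey,X[:,2]]
Y=L[(L[:,2]>.185)&(L[:,2]<.21)&(np.abs(L[:,1])<.03)&(L[:,0]>-.008)&(L[:,0]<.05)]; print('top',len(Y),Y[:,2].mean(),cv2.minAreaRect(Y[:,:2].astype(np.float32)*1000))
E
```

```text
xb 0.0019 y 0.0003 z 0.1774 err [ 0.15  0.14 -0.06] F(S) [-0.2 -0.  -0.1] 0.7542493380782096
top 3651 0.19253566556841545 ((7.808186054229736, 1.0146007537841797), (12.607406616210938, 40.222991943359375), 0.26801422238349915)
```

View pics/w10.png

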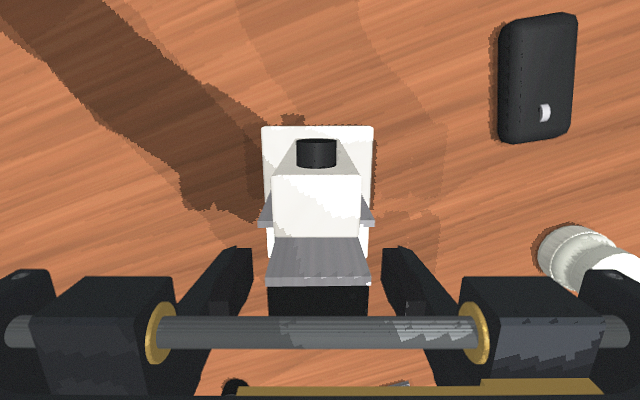

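The lamp stayed put when released: plate top at rows 237–285, centred at column ≈318, fingers clear on both sides. Retreating straight up.

Call:
send_rows:
  moves: [0, 0, -0.005, 0, 0, 0, 0, 0, -0.015, 0, 0, 0, 0, 0, -0.03, 0, 0, 0, 0, 0, -0.05, 0, 0, 0, 0, 0, -0.075, 0, 0, 0]

```text
clock: 15.92
tool_pos: [0.499, 0.209, 0.2532]
eef_rot: [0.173, 0.985, -0.002, -0.002]
contact_force: [0.4, 0.5, 0.6]
opening: 0.752
```

Call:
send_rows:
  moves: [-0.01, 0, -0.02, 0, 0, 0, -0.025, 0, -0.04, 0, 0, 0, -0.04, 0, -0.06, 0, 0, 0, -0.04, 0, -0.06, 0, 0, 0, -0.04, 0, -0.06, 0, 0, 0]

```text
clock: 16.33
tool_pos: [0.5378, 0.1953, 0.3147]
eef_rot: [0.174, 0.985, -0.001, -0.001]
contact_force: [-0.4, -0.3, -0.1]
opening: 0.752
```

```bash
python3 - <<'E'
from plant import r,imaging
from h import *
s=r.get_state(); print(S(s),s['opening'])
o=[]
for n in ('wrist','side','scene'):
    p=imaging.snapshot(n); c=proj(p,N)[0].astype(int); b0=max(c[1]-55,0); a0=max(c[0]-60,0)
    o.append(cv2.resize(p['image'][b0:b0+130,a0:a0+120][:,:,::-1],(266,290)))
    if n=='wrist':
        a,b,c,d=240,0,400,240
        vv,uu=np.mgrid[b:d,a:c]; X=toworld(p,np.c_[uu.ravel(),vv.ravel()],p['depth'][b:d,a:c].ravel()); L=(X-N); L=np.c_[L@ex,L@ey,X[:,2]]
        Y=L[(L[:,2]>.175)&(L[:,2]<.21)&(np.abs(L[:,1])<.03)&(L[:,0]>-.008)&(L[:,0]<.05)]; print('lamp top',len(Y),np.median(Y[:,2]),cv2.minAreaRect(Y[:,:2].astype(np.float32)*1000))
        Y=L[(L[:,2]>.16)&(L[:,2]<.168)&(np.abs(L[:,1])<.03)&(L[:,0]<.004)]; print('col top',cv2.minAreaRect(Y[:,:2].astype(np.float32)*1000))
cv2.imwrite('pics/fin.png',np.hstack(o))
E
```

```text
xb 0.0427 y 0.0003 z 0.3147 err [0.1  0.07 0.01] F(S) [-0.3 -0.4 -0.1] 0.7523878154823369
lamp top 2362 0.19380563932060002 ((19.41922950744629, 0.9446964263916016), (34.13732147216797, 40.09467315673828), 0.022662535309791565)
col top ((-13.528986930847168, -0.09064483642578125), (31.745874404907227, 39.865509033203125), 0.24247504770755768)
```

View pics/fin.png

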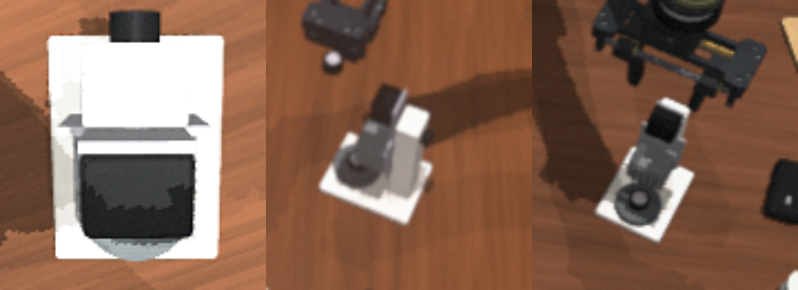

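```bash
python3 - <<'E'
from plant import r
print(r.finish_job(), r.get_state()['clock'])
E
```

```text
the job is handed in; nothing more can be done
the job is handed in; nothing more can be done
```

The lamp head is hanging on the stud. I handed the job in after about 16.5 s; the system reports no verdict.

- **How it went:** I gripped the lamp by its block and measured the stand's position and yaw (about −20°) with the wrist camera. The hole then went over the stud's head with no noticeable contact force. With the plate 1–2 mm off the column, I slid it straight down.
- **Finding the stud:** The slot's closed end met the stud with the hand at 0.1775 m. That puts the stud about 3–4 mm below nominal.
- **Seating force:** I pressed with about 9 N measured at the wrist, which with the lamp's weight is about 12 N on the stud. It held there for over 0.1 s. The highest force I read was well under 25 N.
- **Release and last checks:** I eased the force off before opening, and the lamp did not move. After backing off:
  - The slot sat about 4 mm below nominal, within 1 mm of centre.
  - The plate was about 1–2 mm from the column, and the lamp was square to within about 0.3°. I did not measure its tilt after release; the pictures show it upright.
  - The robot was clear of everything.
- **Disagreements:**
  - The first rough stud height from the scene camera (about +5 mm) was wrong. The wrist camera's depth (−2 mm) agreed with the contact.
  - One early measurement of the lamp in the hand was 3–6 mm off, because I paired the picture with a later arm position. I corrected it before approaching the stand.
- **Other objects:** I only saw them undisturbed in the pictures and did not measure their positions again.

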